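Put the balance weights back in their block in order of size

ROBOT

A 6-joint arm with a two-finger parallel gripper is mounted at the origin on a cart in front of the work surface, level with it; the furniture and walls round the work are solid. World frame = base frame: x ahead of the robot, y to its left, z up, the work surface at z = 0. Lengths are in m, angles in degrees, forces in N, time in s.
With the tool pointing down it reaches from about 0.25 to 0.725 m from the base axis. Payload 9.7 kg.
Tool frame: the origin (TCP) lies midway between the tips of the shut fingers; the grasp point (between the pads) lies 19 mm behind it; z points along the fingers, y is the line along which they close (so a half turn about z gives the same grasp; the last joint's range is limited). The gripper opens to 85 mm and grips with 20 to 120 N. Pads are 22 mm wide; open, the fingers measure 114 mm over their backs; the gripper's body (76 mm by 85 mm) begins 54 mm behind the grasp point. The pads swing forward as they close: fully open they stand 13 mm farther back than shut.
Start: joints at [-64.458, 4.979, 10.078, 95.1, 0, 90], TCP at [0.237, -0.496, 0.231] pointing down, gripper open.
Joint ranges: [-179.16, 179.16], [-48.56, 103.87], [-65.8, 70.77], [-126.05, 130.52], [-82.76, 87.17], [-180, 180]. Speed limits (degrees/s): [127.2, 127.2, 147.25, 180, 180, 180].

INTERFACE

Orientations are given as [roll, pitch, yaw] about the fixed x, y, z axes, in that order (R = Rz(yaw) Ry(pitch) Rx(roll)).
In Python, from workcell import * gives the robot as it stands.
- The arm moves only by the tool servo_tool, never from a script. Its argument "moves" is a list of rows, each a list of 4 numbers: the shift along the world's x, y, z in cm, then the turn about the world's z in rad. A call has 1 to 20 rows; each row is the pose to reach, as a shift and turn from the pose commanded when the call began; what a row does not reach only later rows make up. A row lasts 1/12 s, in which the tool goes at most 41.7 mm and 7.16 degrees, less where a joint would pass 70% of its speed; a pose out of reach is approached as far as the arm can. A call with a gripper value outside its range is refused whole. "claw" is the closure, from 0 (fully open) to 1 (shut), set as the call begins (left out, the last holds). The fingers move at their own pace and stop on an object; "force" is the grip in N (left out, the last holds). Time passes only in rows, so rows that repeat a pose let the fingers close. It gives the time, the measured TCP pose, the force, the opening and the grip force at its end, in the units of the state.
- get_obs(): the state, without advancing time (a new reading comes with each control period).
- camera(name): name is "scene" or "top" or "wrist"; returns the picture (420x560x3 uint8, red, green, blue); there is no depth.
- get_calibration(name): a dict with "fx", "fy", "cx", "cy" (pixels), "rvec" (rotation vector, rad) and "tvec" (3), from world to camera coordinates, as OpenCV has them; the wrist camera has in their place "tool_from_camera" (4x4, takes a point from camera to tool coordinates, whose origin is the TCP and whose axes are the flange's). Camera axes: x right, y down, z forward; pixel columns grow to the right and rows downward; lengths in m; the calibration is good to about 2 mm. A picture is of the moment at which its call begins: read the wrist's pose just before it. get_calibration takes no time and is no camera call.
- job_done(): hands the job in; it is judged then, once.
The state is a dict: "time": time; "q": joint angles; "qd": joint speeds; "joint_efforts": joint torques, N m; "ee_pos": TCP position; "tcp_rot": TCP orientation; "wrist_force": force on the tool from outside, world axes, zero at the start; "torque": the same for the moment, N m; "opening": finger opening in m; "grasp_force": force on a finger pad.
Only numpy, scipy, OpenCV 4.12 (cv2) and the standard library are available. Lean on these libraries where they do the work, as an engineer would, in place of code of your own. Each camera call takes 0.05 s, during which the arm holds its last target. There are 200 camera calls.

TASK

The balance check is finished: put the four steel knob weights back into their wooden block, in order of size along the graded row, each standing upright and fully down in the socket cut for it. They are calibrated, so keep them upright, and lower them into place rather than letting them drop or fall over.

Things in the scene. Friction and masses are not known exactly. Their poses are not given: they have to be found in the camera images.
- weight_500: the largest of the four steel knob weights (500 g): an upright turned cylinder 54 mm in diameter and 44 mm high, on it a neck 6 mm high and a round grip knob 24 mm in diameter and 12 mm high; 62 mm high in all. Origin at the centre of its underside, z up along its axis. It may be held by the knob or by the cylinder.
- weight_200: the second largest of the four steel knob weights (200 g): an upright turned cylinder 41 mm in diameter and 36 mm high, on it a neck 5 mm high and a round grip knob 19 mm in diameter and 11 mm high; 52 mm high in all. Origin at the centre of its underside, z up along its axis. It may be held by the knob or by the cylinder.
- weight_100: the second smallest of the four steel knob weights (100 g): an upright turned cylinder 28 mm in diameter and 30 mm high, on it a neck 4 mm high and a round grip knob 15 mm in diameter and 10 mm high; 44 mm high in all. Origin at the centre of its underside, z up along its axis. It may be held by the knob or by the cylinder.
- weight_50: the smallest of the four steel knob weights (50 g): an upright turned cylinder 16 mm in diameter and 18 mm high, on it a neck 3 mm high and a round grip knob 12 mm in diameter and 9 mm high; 30 mm high in all. Origin at the centre of its underside, z up along its axis. It may be held by the knob or by the cylinder.
- weight_block: the wooden weight block, fixed to the worktop: 258 x 92 mm at its foot, 250 x 84 mm above, 26 mm high, with four round blind sockets in one row along its x axis, graded in size from the largest (towards its -x end) to the smallest (+x end), their centres at x = -78.5, -9, 47.5 and 93.5 mm. It may be turned any way round. Origin at the centre of its underside, z up.
- pad_500: the round grey felt pad on the floor of the largest socket, 62 mm in diameter, 2 mm thick. The socket has a 64 mm bore for the 54 mm weight, its mouth countersunk 3.5 mm wider all round over the top 5 mm; the weight stands on the pad's upper face, 10 mm below the block's top, 16 mm above the worktop. Origin at the centre of the pad's underside; axes as the block's.
- pad_200: the round grey felt pad on the floor of the second largest socket, 49 mm in diameter, 2 mm thick. The socket has a 51 mm bore for the 41 mm weight, its mouth countersunk 3.5 mm wider all round over the top 5 mm; the weight stands on the pad's upper face, 10 mm below the block's top, 16 mm above the worktop. Origin at the centre of the pad's underside; axes as the block's.
- pad_100: the round grey felt pad on the floor of the second smallest socket, 36 mm in diameter, 2 mm thick. The socket has a 38 mm bore for the 28 mm weight, its mouth countersunk 3.5 mm wider all round over the top 5 mm; the weight stands on the pad's upper face, 10 mm below the block's top, 16 mm above the worktop. Origin at the centre of the pad's underside; axes as the block's.
- pad_50: the round grey felt pad on the floor of the smallest socket, 24 mm in diameter, 2 mm thick. The socket has a 26 mm bore for the 16 mm weight, its mouth countersunk 3.5 mm wider all round over the top 5 mm; the weight stands on the pad's upper face, 10 mm below the block's top, 16 mm above the worktop. Origin at the centre of the pad's underside; axes as the block's.
Mind the look-alikes: they are no part of the job. Leave any purple look-alike of the weight_100 alone.

How it is judged:
By the outcome, as a careful person would: the job done as asked, in the order asked, and still so for the second after the job is handed in, with the robot touching nothing.
It also fails if it takes over 112 s, if anything falls off the work surface, if the arm or the gripper's body presses on something with over 40 N, if the wrist force passes 120 N, or if a joint passes its speed limit or range.

## Working session

There is one attempt and no reset: what is moved stays moved. The work goes in short steps, Python scripts to look and compute and a tool call to move; the robot and the scene stay as the last step left them, time stands still between calls to the robot, and variables do not carry over. Pictures are saved under pics/ and viewed, at most 14 in all, crops included, and the job is handed in when it is done.

Besides the shell and the picture viewer there is one more tool, called after "Emit:" as a command line: name --pt "numbers of a row" for each row, then --argument value for the rest. servo_tool: Moves the arm, as the interface text tells. Its arguments: {"type":"object","properties":{"moves":{"type":"array","items":{"type":"array","items":{"type":"number"}}},"claw":{"type":"number"},"force":{"type":"number"}},"required":["moves"]}

```bash
mkdir -p pics; cat > h.py <<'E'
from workcell import *
import numpy as np, cv2
def save(n,f):
    im=camera(n); cv2.imwrite(f,cv2.cvtColor(im,cv2.COLOR_RGB2BGR)); return im
def ray(n,uv):
    c=get_calibration(n); R,_=cv2.Rodrigues(np.array(c["rvec"],float)); t=np.array(c["tvec"],float).ravel()
    d=R.T@np.array([(uv[0]-c["cx"])/c["fx"],(uv[1]-c["cy"])/c["fy"],1]); return -R.T@t,d
def onz(n,uv,z):
    o,d=ray(n,uv); return o+d*(z-o[2])/d[2]
def tri(uv1,uv2,n1="scene",n2="top"):
    o1,d1=ray(n1,uv1);o2,d2=ray(n2,uv2)
    s=np.linalg.lstsq(np.c_[d1,-d2],o2-o1,rcond=None)[0]
    a=o1+d1*s[0];b=o2+d2*s[1]; return (a+b)/2,np.linalg.norm(a-b)
E
python3 - <<'E'
from h import *
a=save("scene","pics/s0.png");b=save("top","pics/t0.png")
o=get_obs();print(o)
for n in("scene","top"):print(ray(n,(280,210)),get_calibration(n)["fx"])
E
```

```text
{'time': 0.1, 'q': array([-6.44553505e+01,  5.00890699e+00,  1.00389549e+01,  9.50983896e+01,
       -1.45207104e-03,  8.99994666e+01]), 'qd': array([ 0.00272048, -0.07766658,  0.24608696, -0.05937551,  0.00030565,
       -0.01530763]), 'joint_efforts': array([-1.77773269e-03, -5.21561229e+01,  4.65654445e+01,  1.60769251e-02,
        1.96329830e-05,  2.19383189e-06]), 'ee_pos': array([ 0.23707683, -0.49606348,  0.23064441]), 'tcp_rot': array([-1.79931658e+02,  1.45143381e-03,  2.55451846e+01]), 'wrist_force': array([-0.02324241, -0.9454893 , -0.22728551]), 'torque': array([-0.09697252,  0.05128343, -0.00066313]), 'grasp_force': 0.0, 'opening': 0.08560197468994352}
(array([0.03748042, 0.77177676, 0.81539294]), array([ 0.40447471, -0.62563466, -0.66710096])) 546.6546937516611
(array([0.30145475, 0.04696181, 0.86029638]), array([ 0.25511843,  0.0012793 , -0.96697171])) 388.8092071354133
```

View pics/s0.png

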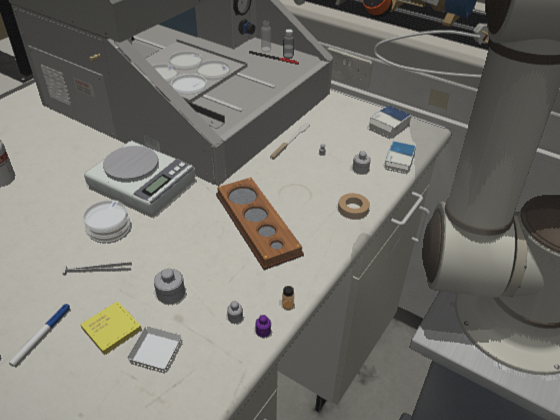

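View pics/t0.png

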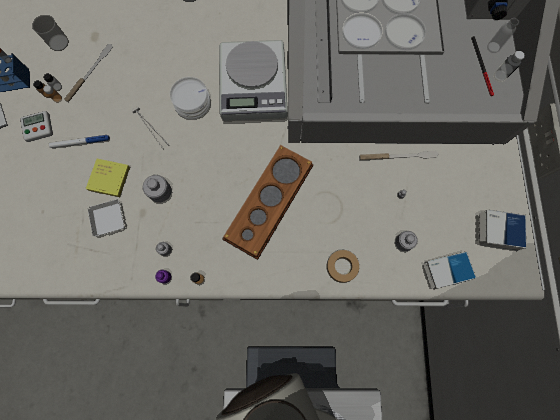

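Candidates:
- weight_500: top (156,188), scene (169,285).
- weight_100: top (163,249), scene (235,311). The purple look-alike is at top (163,276), and the dark-capped vial at (197,278); leave both alone.
- weight_200: top (406,241), scene (362,161).
- weight_50: top (402,194), scene (322,149).
- Block: top (268,203), with the large socket at the upper right.

Next is a close crop check.

```bash
python3 - <<'E'
from h import *
s=cv2.imread("pics/s0.png");t=cv2.imread("pics/t0.png")
S=[(169,285),(362,161),(235,311),(322,149)];T=[(156,188),(406,241),(163,249),(402,194)]
c=lambda im,p:cv2.resize(im[p[1]-20:p[1]+20,p[0]-20:p[0]+20],(200,200),interpolation=cv2.INTER_NEAREST)
m=np.vstack([np.hstack([c(s,p) for p in S]),np.hstack([c(t,p) for p in T])])
cv2.imwrite("pics/m0.png",m)
# sockets: grey in the block, both views
for n,im,box in(("scene",s,(215,175,305,270)),("top",t,(220,145,315,260))):
    x0,y0,x1,y1=box; r=im[y0:y1,x0:x1]
    hsv=cv2.cvtColor(r,cv2.COLOR_BGR2HSV)
    wood=((hsv[...,1]>90)&((hsv[...,0]<25)|(hsv[...,0]>170))).astype(np.uint8)
    cs,hi=cv2.findContours(wood,cv2.RETR_CCOMP,cv2.CHAIN_APPROX_NONE)
    for k,h in zip(cs,hi[0]):
        if h[3]>=0 and cv2.contourArea(k)>20:
            e=cv2.fitEllipse(k);u=(e[0][0]+x0,e[0][1]+y0);print(n,np.round(u,1),np.round(e[1],1),onz(n,u,.016).round(4))
E
```

```text
scene [276.2 244.8] [ 8.9 13.1] [0.4691 0.1152 0.016 ]
scene [266.5 230.8] [12.5 18.8] [0.509  0.0928 0.016 ]
scene [255.1 214.4] [15.6 24.5] [0.5585 0.0649 0.016 ]
scene [242.3 195.7] [18.3 29.2] [0.6187 0.0305 0.016 ]
top [247.1 234.3] [11.8 12.4] [0.4684 0.1204 0.016 ]
top [257.7 216.6] [16.7 17.4] [0.5086 0.0979 0.016 ]
top [270.6 195.6] [21.4 23.3] [0.5579 0.0696 0.016 ]
top [285.8 170.6] [25.9 28.3] [0.6184 0.0351 0.016 ]
```

View pics/m0.png

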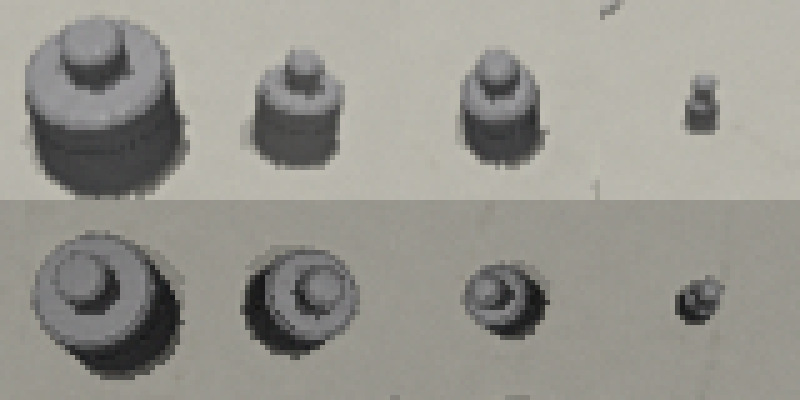

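```bash
python3 - <<'E'
from h import *
S=[(167.6,273),(362.8,153.5),(234.2,303.6),(322.6,145.6)];T=[(153.2,183.4),(410.5,239.3),(160.6,247.2),(404.1,192.2)]
for n,a,b,z in zip((500,200,100,50),S,T,(.062,.052,.044,.03)):
    p,e=tri(a,b);print(n,p.round(4),round(e,4),"top@z",onz("top",b,z)[:2].round(4),"scene",onz("scene",a,z)[:2].round(4),"r",np.hypot(*p[:2]).round(3))
for a,b in (((276.2,244.8),(247.1,234.3)),((266.5,230.8),(257.7,216.6)),((255.1,214.4),(270.6,195.6)),((242.3,195.7),(285.8,170.6))):
    p,e=tri(a,b);print(p.round(4),round(e,4))
c=get_calibration("wrist");print(c)
E
```

```text
500 [0.5705 0.3231 0.0578] 0.0018 top@z [0.57   0.3221] scene [0.5665 0.3255] r 0.656
200 [ 0.453  -0.2291  0.0482] 0.0001 top@z [ 0.4522 -0.2278] scene [ 0.4509 -0.2242] r 0.508
100 [0.4345 0.3004 0.0419] 0.0001 top@z [0.4342 0.2997] scene [0.4334 0.3016] r 0.528
50 [ 0.5646 -0.2319  0.0243] 0.001 top@z [ 0.5633 -0.2299] scene [ 0.5603 -0.2247] r 0.61
[0.4668 0.1197 0.0213] 0.001
[0.5067 0.0973 0.0211] 0.0015
[0.5559 0.0693 0.0209] 0.001
[0.616  0.035  0.0207] 0.0013
{'fx': 334.4266243133949, 'fy': 334.4266243133949, 'cx': 282.4238237372639, 'cy': 210.38726148793094, 'tool_from_camera': array([[ 5.66347785e-04, -9.58058884e-01, -2.86570852e-01,
         7.27725289e-02],
       [ 9.99999832e-01,  5.77802199e-04,  4.45933670e-05,
         1.89226069e-04],
       [ 1.22858197e-04, -2.86570829e-01,  9.58059051e-01,
        -1.42503557e-01],
       [ 0.00000000e+00,  0.00000000e+00,  0.00000000e+00,
         1.00000000e+00]])}
```

Emit:
servo_tool --pt "21.5 26.9 -8 0" --pt "21.5 26.9 -8 0" --pt "21.5 26.9 -8 0" --pt "21.5 26.9 -8 0" --pt "21.5 26.9 -8 0" --pt "21.5 26.9 -8 0" --pt "21.5 26.9 -8 0" --pt "21.5 26.9 -8 0" --pt "21.5 26.9 -8 0" --pt "21.5 26.9 -8 0" --pt "21.5 26.9 -8 0" --pt "21.5 26.9 -8 0" --claw 0 --force 40

```text
time: 1.1
ee_pos: [0.4519, -0.2274, 0.1512]
tcp_rot: [-180.0, 0.0, 25.6]
wrist_force: [0.4, 0.3, 1.0]
opening: 0.0855
grasp_force: 0.0
```

```bash
cat >> h.py <<'E'
from scipy.spatial.transform import Rotation as Ro
def wray(uv,o):
    c=get_calibration("wrist");T=np.array(c["tool_from_camera"]);R=Ro.from_euler("xyz",o["tcp_rot"],degrees=True).as_matrix()
    d=R@T[:3,:3]@np.array([(uv[0]-c["cx"])/c["fx"],(uv[1]-c["cy"])/c["fy"],1]); return R@T[:3,3]+o["ee_pos"],d
def wz(uv,o,z):
    p,d=wray(uv,o); return p+d*(z-p[2])/d[2]
def wproj(P,o):
    c=get_calibration("wrist");T=np.array(c["tool_from_camera"]);R=Ro.from_euler("xyz",o["tcp_rot"],degrees=True).as_matrix()
    v=T[:3,:3].T@(R.T@(np.array(P)-o["ee_pos"])-T[:3,3]); return c["fx"]*v[0]/v[2]+c["cx"],c["fy"]*v[1]/v[2]+c["cy"]
E
python3 - <<'E'
from h import *
o=get_obs();print(o["time"],o["ee_pos"],o["tcp_rot"],wproj([.4525,-.228,.052],o))
save("wrist","pics/w1.png")
E
```

```text
1.1 [ 0.45189819 -0.22744686  0.15122233] [-1.79991182e+02  2.35026708e-02  2.55553791e+01] (np.float64(283.1837545460771), np.float64(210.54478266888924))
```

View pics/w1.png

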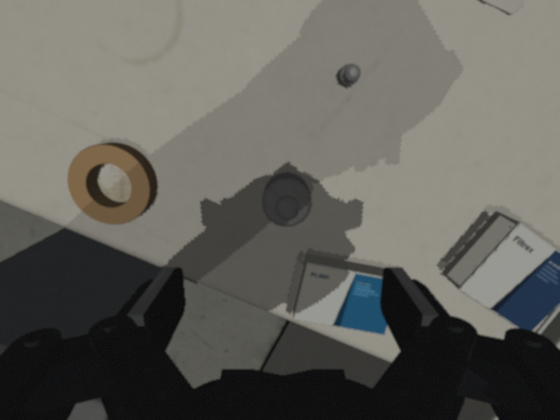

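```bash
cat >> h.py <<'E'
def triw(uv,o,uvt,n="top"):
    o1,d1=wray(uv,o);o2,d2=ray(n,uvt)
    s=np.linalg.lstsq(np.c_[d1,-d2],o2-o1,rcond=None)[0]
    return (o1+d1*s[0]+o2+d2*s[1])/2,np.linalg.norm(o1+d1*s[0]-o2-d2*s[1])
E
python3 - <<'E'
from h import *
o=get_obs();print(wz((288,207),o,.052),triw((288,207),o,(362.8,153.5),"scene"),wz((350,71),o,.03),triw((350,71),o,(322.6,145.6),"scene"))
im=cv2.imread("pics/w1.png",0)[165:235,255:320]
c=max(cv2.findContours((im<78).astype(np.uint8),0,1)[0],key=cv2.contourArea);print(cv2.minEnclosingCircle(c),im[35,::5])
cv2.imwrite("pics/w1c.png",cv2.resize(cv2.convertScaleAbs(im,alpha=2),None,fx=7,fy=7))
E
```

```text
[ 0.45644108 -0.23054372  0.052     ] (array([ 0.45450993, -0.23166095,  0.04594404]), np.float64(0.0009298365105645602)) [ 0.56378655 -0.22946905  0.03      ] (array([ 0.56395849, -0.23028159,  0.02547898]), np.float64(0.00132925313563331))
((29.26103973388672, 40.46574401855469), 40.87077331542969) [63 63 49 55 53 51 50 51 46 53 51 58 84]
```

View pics/w1c.png

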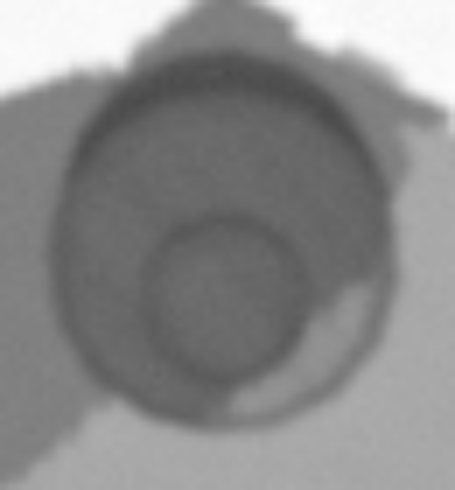

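The crop confirms weight_200, with its knob centre at wrist pixel (288,207). The tape ring, boxes and weight_50 (350,71) are clear of the fingers. I'll grasp it by the cylinder with the tips 15 mm up.

Emit:
servo_tool --pt "0.4 -0.3 -3 0" --pt "0.4 -0.3 -6.5 0" --pt "0.4 -0.3 -10 0" --pt "0.4 -0.3 -12.5 0" --pt "0.4 -0.3 -13.6 0" --pt "0.4 -0.3 -13.6 0" --pt "0.4 -0.3 -13.6 0"

```text
time: 1.73
ee_pos: [0.4561, -0.231, 0.0163]
tcp_rot: [180.0, -0.0, 25.5]
wrist_force: [0.6, 0.2, -0.1]
opening: 0.0855
grasp_force: 0.0
```

Emit:
servo_tool --pt "0 0 0 0" --pt "0 0 0 0" --pt "0 0 0 0" --pt "0 0 0 0" --pt "0 0 0 0" --pt "0 0 0 0" --pt "0 0 0 0" --pt "0 0 0 0" --claw 1 --force 40

```text
time: 2.4
ee_pos: [0.4568, -0.2305, 0.0168]
tcp_rot: [179.9, -0.1, 25.6]
wrist_force: [-1.7, 1.1, 8.0]
opening: 0.0392
grasp_force: 39.8
```

Emit:
servo_tool --pt "0 0 0.6 0" --pt "0 0 2 0" --pt "0 0.5 4.5 0" --pt "0 2 8 -0.05" --pt "0.3 4.5 11 -0.15" --pt "0.5 7.5 13.5 -0.25" --pt "0.7 11 14.3 -0.35" --pt "0.9 14.5 14.3 -0.45" --pt "1 18 14.3 -0.55" --pt "1.1 21.5 14.3 -0.65" --pt "1.2 25 14.3 -0.75" --pt "1.3 28 14.3 -0.85" --pt "1.3 31 14.3 -0.93" --pt "1.3 33 14.3 -0.97" --pt "1.3 34.5 14.3 -0.97" --pt "1.3 35 14.3 -0.97" --pt "1.3 35 14.3 -0.97" --pt "1.3 35 14.3 -0.97"

```text
time: 3.9
ee_pos: [0.3657, -0.1736, 0.1588]
tcp_rot: [-177.9, 0.0, -26.8]
wrist_force: [0.5, 0.2, -1.1]
opening: 0.0393
grasp_force: 41.1
```

```bash
python3 - <<'E'
from h import *
o=get_obs();print(o["time"],o["ee_pos"],o["tcp_rot"],o["wrist_force"],o["opening"])
im=save("wrist","pics/w2.png")
b=cv2.cvtColor(im,cv2.COLOR_RGB2HSV)
wood=((b[...,1]>90)&((b[...,0]<25)|(b[...,0]>170))).astype(np.uint8)
cs,hi=cv2.findContours(wood,cv2.RETR_CCOMP,cv2.CHAIN_APPROX_NONE)
for k,h in zip(cs,hi[0]):
    if h[3]>=0 and cv2.contourArea(k)>150:
        e=cv2.fitEllipse(k);print(np.round(e[0],1),np.round(e[1],1),wz(e[0],o,.02).round(4))
for p in((.5585,.068),(.618,.033)):print(wproj([*p,.02],o))
E
```

```text
3.9 [ 0.3657132  -0.17363847  0.15877134] [-1.77869737e+02  4.88063973e-02 -2.68400544e+01] [ 0.49350175  0.22674463 -1.05881901] 0.03932782043215259
[191.1 201.8] [34.2 43.8] [ 0.4004 -0.0955  0.02  ]
(np.float64(-69.3975559534336), np.float64(122.40526387542329))
(np.float64(-90.4992517689576), np.float64(31.844213701735782))
```

View pics/w2.png

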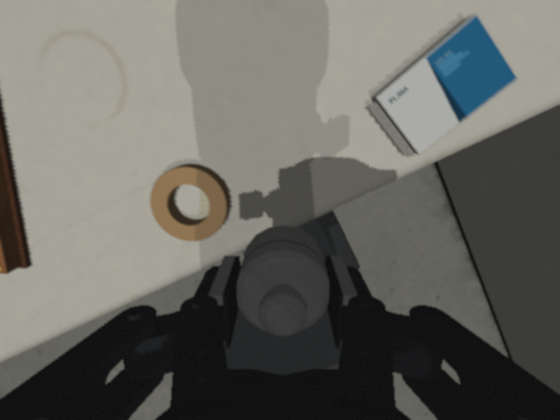

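```bash
python3 - <<'E'
from h import *
o=get_obs();print(o["q"].round(1),o["qd"].round(1),o["ee_pos"],o["tcp_rot"],o["wrist_force"],o["joint_efforts"].round(1))
E
```

```text
[-26.9 -15.9 -17.2  88.7   2.1 179.9] [ 2.3  1.4  1.3 -0.7  2.2  0. ] [ 0.36481152 -0.17363452  0.15890684] [-1.77905354e+02  6.98431738e-02 -2.68716909e+01] [ 1.01870002 -0.46098391 -0.89839374] [  1.3 -28.2  49.2  -1.4   0.6  -0. ]
```

Emit:
servo_tool --pt "0 0 0 0" --pt "0 0 0 0"

```text
time: 4.12
ee_pos: [0.3674, -0.1721, 0.1586]
tcp_rot: [-177.8, 0.0, -26.6]
wrist_force: [-0.6, 0.1, -3.3]
opening: 0.039
grasp_force: 41.0
```

The wrist was at its q6 limit, so I'll use the equivalent half-turned grasp (yaw 150°) instead, turning the other way.

Emit:
servo_tool --pt "0 0 0 0.1" --pt "0 0 0 0.2" --pt "0 0 0 0.32" --pt "0 0 0 0.44" --pt "1 1 0 0.56" --pt "2 2 0 0.68" --pt "3.5 3 0 0.8" --pt "5 4 0 0.92" --pt "6.5 5.2 0 1.04" --pt "8 6.4 0 1.16" --pt "9.5 7.6 0 1.28" --pt "11 8.8 0 1.4" --pt "12.5 10 0 1.52" --pt "14 11.2 0 1.64" --pt "15.5 12.4 0 1.76" --pt "17 13.6 0 1.88" --pt "18.5 14.8 0 2.0" --pt "19.5 15.8 0 2.12" --pt "20 16.5 0 2.24" --pt "20 16.5 0 2.24"

```text
time: 5.78
ee_pos: [0.568, -0.005, 0.1575]
tcp_rot: [-177.8, 0.0, 102.2]
wrist_force: [-0.2, 0.4, -1.5]
opening: 0.0391
grasp_force: 41.0
```

The limit left a 2° tool tilt. I'll approach the opposite wrist limit gently to cancel it before placing.

Emit:
servo_tool --pt "-1.5 0 0 0.12" --pt "-3 0 0 0.24" --pt "-4.5 0 0 0.36" --pt "-6 0 0 0.48" --pt "-7.5 0 0 0.6" --pt "-9 0 0 0.72" --pt "-10.5 0 0 0.84" --pt "-12 0 0 0.96" --pt "-13 0 0 1.08" --pt "-13 0 0 1.2" --pt "-13 0 0 1.32" --pt "-13 0 0 1.44" --pt "-13 0 0 1.56" --pt "-13 0 0 1.68" --pt "-13 0 0 1.8" --pt "-13 0 0 1.92" --pt "-13 0 0 2.04" --pt "-13 0 0 2.16" --pt "-13 0 0 2.28" --pt "-13 0 0 2.4"

```text
time: 7.45
ee_pos: [0.4367, -0.0072, 0.1584]
tcp_rot: [-177.8, 0.1, -120.7]
wrist_force: [-0.4, -0.4, -1.7]
opening: 0.0388
grasp_force: 41.1
```

Emit:
servo_tool --pt "0 0 0 0.12" --pt "0 0 0 0.24" --pt "0 0 0 0.36" --pt "0 0 0 0.48" --pt "0 0 0 0.6" --pt "0 0 0 0.72" --pt "0 0 0 0.84" --pt "0 0 0 0.96" --pt "0 0 0 1.08" --pt "0 0 0 1.2" --pt "0 0 0 1.32" --pt "0 0 0 1.44" --pt "0 0 0 1.56" --pt "0 0 0 1.68" --pt "0 0 0 1.8" --pt "0 0 0 1.92" --pt "0 0 0 2.04" --pt "0 0 0 2.06" --pt "0 0 0 2.06"

```text
time: 9.03
ee_pos: [0.4369, -0.0074, 0.1584]
tcp_rot: [-177.8, 0.1, -3.0]
wrist_force: [0.8, 0.4, -2.1]
opening: 0.0394
grasp_force: 41.1
```

```bash
python3 - <<'E'
from h import *
o=get_obs();print(o["time"],o["q"].round(2),o["ee_pos"],o["tcp_rot"],o["wrist_force"])
E
```

```text
9.0333 [  -2.41  -11.34  -13.61   87.79    2.22 -179.39] [ 0.43685189 -0.00735045  0.15835535] [-1.77782589e+02  8.37351656e-02 -3.01887033e+00] [ 0.76078239  0.41331097 -2.08831419]
```

Emit:
servo_tool --pt "0 -1 0 0.03" --pt "0 -2 0 0.06" --pt "0 -2.5 0 0.08"

```text
time: 9.28
ee_pos: [0.4372, 0.0007, 0.1585]
tcp_rot: [-179.3, 0.1, -0.6]
wrist_force: [0.2, -0.2, -1.3]
opening: 0.0387
grasp_force: 41.1
```

Emit:
servo_tool --pt "0 0 0 0.02" --pt "0 0 0 0.03" --pt "0 0 0 0.03"

```text
time: 9.53
ee_pos: [0.4371, 0.0086, 0.1584]
tcp_rot: [-179.5, 0.1, 0.7]
wrist_force: [0.3, -0.1, -1.7]
opening: 0.0393
grasp_force: 41.1
```

Emit:
servo_tool --pt "0 -0.8 0 0.01" --pt "0 -0.8 0 0.02" --pt "0 -0.8 0 0.02"

```text
time: 9.78
ee_pos: [0.4369, 0.0095, 0.1584]
tcp_rot: [-179.9, 0.1, 1.1]
wrist_force: [-0.1, -0.5, -1.8]
opening: 0.0391
grasp_force: 41.1
```

Emit:
servo_tool --pt "0 0 0 -0.12" --pt "0 0 0 -0.24" --pt "0 0 0 -0.36" --pt "0 0 0 -0.48" --pt "0 0 0 -0.6" --pt "0 0 0 -0.72" --pt "0 0 0 -0.84" --pt "0 0 0 -0.96" --pt "0 0 0 -1.08" --pt "0 0 0 -1.2" --pt "0 0 0 -1.32" --pt "0 0 0 -1.44" --pt "0 0 0 -1.56" --pt "0 0 0 -1.68" --pt "0 0 0 -1.8" --pt "0 0 0 -1.92" --pt "0 0 0 -2.04" --pt "0 0 0 -2.16" --pt "0 0 0 -2.28" --pt "0 0 0 -2.4"

```text
time: 11.45
ee_pos: [0.4369, 0.0092, 0.1584]
tcp_rot: [-179.9, 0.1, -136.7]
wrist_force: [-0.3, 0.1, -1.2]
opening: 0.039
grasp_force: 41.2
```

Emit:
servo_tool --pt "0.5 0 0 -0.12" --pt "1.5 0.2 0 -0.24" --pt "3 0.4 0 -0.36" --pt "5 0.7 0 -0.48" --pt "7 1 0 -0.6" --pt "9 1.2 0 -0.72" --pt "11 1.5 0 -0.84" --pt "13 1.8 0 -0.96" --pt "15 2 0 -1.08" --pt "16.5 2.2 0 -1.2" --pt "17.5 2.4 0 -1.29" --pt "18 2.4 0 -1.29" --pt "18 2.4 0 -1.29"

```text
time: 12.53
ee_pos: [0.6175, 0.0332, 0.1577]
tcp_rot: [-179.9, 0.1, 149.9]
wrist_force: [-0.1, 0.2, -2.7]
opening: 0.0393
grasp_force: 41.1
```

```bash
cat >> h.py <<'E'
def sockets(im,o,z=.02):
    b=cv2.cvtColor(im,cv2.COLOR_RGB2HSV)
    wood=((b[...,1]>90)&((b[...,0]<25)|(b[...,0]>170))).astype(np.uint8)
    cs,hi=cv2.findContours(wood,cv2.RETR_CCOMP,cv2.CHAIN_APPROX_NONE)
    for k,h in zip(cs,hi[0]):
        if h[3]>=0 and cv2.contourArea(k)>300:
            e=cv2.fitEllipse(k);print(np.round(e[0],1),np.round(e[1],1),wz(e[0],o,z).round(4))
E
python3 - <<'E'
from h import *
o=get_obs();print(o["time"],o["ee_pos"],o["tcp_rot"])
im=save("wrist","pics/w3.png");sockets(im,o)
E
```

```text
12.5333 [0.61746835 0.0332461  0.15773769] [-1.79915354e+02  5.54138923e-02  1.49873545e+02]
[282.  112.9] [62.3 64.5] [0.5558 0.0681 0.02  ]
[281.3  36.4] [49.1 54.6] [0.5075 0.0955 0.02  ]
```

View pics/w3.png

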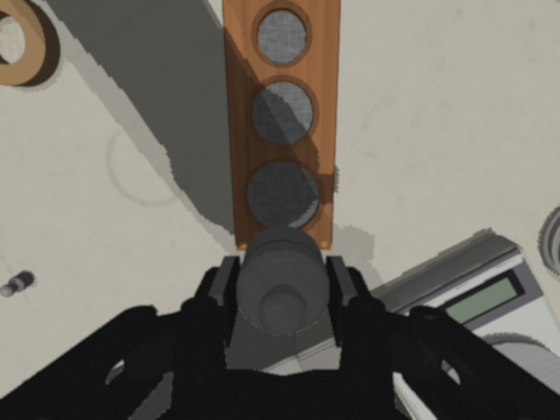

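```bash
python3 - <<'E'
from h import *
o=get_obs();k=wz((284,310),o,o["ee_pos"][2]+.0355);print(k,k-o["ee_pos"],Ro.from_euler("xyz",o["tcp_rot"],degrees=True).as_matrix().T@(k-o["ee_pos"]))
print([wz((283,u),o,.02) for u in(193,195)],triw((282,112.9),o,(270.6,195.6)),triw((282,112.9),o,(255.1,214.4),"scene"),triw((281.3,36.4),o,(257.7,216.6)))
E
```

```text
[0.6147045  0.03499853 0.19346626] [-0.00212535  0.00179488  0.0355    ] [ 0.00270895  0.0004301  -0.03550303]
[array([0.61289637, 0.03556854, 0.02      ]), array([0.61443249, 0.03468001, 0.02      ])] (array([0.5550335 , 0.0687073 , 0.02556897]), np.float64(0.001244673565811645)) (array([0.55547341, 0.06831079, 0.02012348]), np.float64(0.0008626637111075055)) (array([0.50712922, 0.09638852, 0.02193323]), np.float64(0.002155488467475673))
```

Emit:
servo_tool --pt "-1.5 0.8 0 0" --pt "-4 2.2 0 0" --pt "-5.5 3 0 0" --pt "-5.9 3.3 0 0" --pt "-5.9 3.3 -1 0" --pt "-5.9 3.3 -3 0" --pt "-5.9 3.3 -5.5 0" --pt "-5.9 3.3 -8 0" --pt "-5.9 3.3 -9.5 0" --pt "-5.9 3.3 -10.5 0" --pt "-5.9 3.3 -11 0" --pt "-5.9 3.3 -11.4 0" --pt "-5.9 3.3 -11.8 0" --pt "-5.9 3.3 -12.1 0" --pt "-5.9 3.3 -12.2 0"

```text
time: 13.83
ee_pos: [0.5583, 0.0664, 0.0366]
tcp_rot: [-180.0, 0.1, 149.7]
wrist_force: [-0.3, -0.5, -1.4]
opening: 0.0391
grasp_force: 41.1
```

Emit:
servo_tool --pt "0 0 -0.1 0" --pt "0 0 -0.2 0" --pt "0 0 -0.3 0" --pt "0 0 -0.3 0"

```text
time: 14.17
ee_pos: [0.558, 0.0664, 0.0335]
tcp_rot: [-179.9, 0.1, 149.7]
wrist_force: [0.4, -0.4, -2.5]
opening: 0.0389
grasp_force: 41.1
```

Emit:
servo_tool --pt "0 0 -0.05 0" --pt "0 0 -0.1 0" --pt "0 0 -0.15 0" --pt "0 0 -0.15 0"

```text
time: 14.5
ee_pos: [0.5582, 0.0663, 0.0329]
tcp_rot: [-180.0, 0.1, 149.7]
wrist_force: [-2.5, -0.4, 5.2]
opening: 0.0389
grasp_force: 41.8
```

Emit:
servo_tool --pt "0 0 0 0" --pt "0 0 0 0" --pt "0 0 0 0" --pt "0 0 0 0" --pt "0 0 0 0" --pt "0 0 0 0" --claw 0

```text
time: 15.0
ee_pos: [0.5579, 0.0664, 0.0319]
tcp_rot: [-179.9, 0.1, 149.7]
wrist_force: [0.1, -0.1, 0.6]
opening: 0.0854
grasp_force: 0.0
```

Emit:
servo_tool --pt "0 0 1 0" --pt "0 0 3 0" --pt "0 0 6 0" --pt "0 0 9 0" --pt "-1 1 12 0" --pt "-3 5 12.3 0" --pt "-5.5 9 12.3 0" --pt "-7.5 13 12.3 0" --pt "-9.5 17 12.3 0" --pt "-11.5 20.5 12.3 0" --pt "-12.4 23 12.3 0" --pt "-12.4 23.4 12.3 0" --pt "-12.4 23.4 12.3 0"

```text
time: 16.08
ee_pos: [0.433, 0.3023, 0.1556]
tcp_rot: [-180.0, 0.1, 149.9]
wrist_force: [-0.4, -0.8, 0.1]
opening: 0.0856
grasp_force: 0.0
```

```bash
python3 - <<'E'
from h import *
o=get_obs();print(o["time"],o["ee_pos"],o["tcp_rot"],wproj([.434,.3,.044],o))
im=save("wrist","pics/w4.png");s=save("scene","pics/s1.png")
E
```

```text
16.0833 [0.43302035 0.30233057 0.15560591] [-1.79978548e+02  1.06777222e-01  1.49936386e+02] (np.float64(280.79156156208484), np.float64(208.85580318152824))
```

View pics/w4.png

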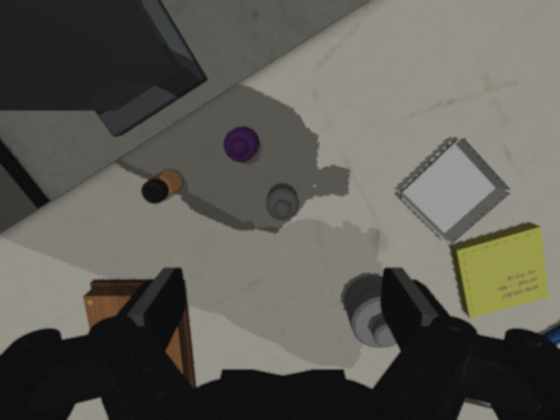

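```bash
python3 - <<'E'
from h import *
o=get_obs()
im=cv2.imread("pics/w4.png");s=cv2.imread("pics/s1.png")
a=cv2.resize(cv2.convertScaleAbs(im[170:235,250:315],alpha=2),(400,400));b=cv2.resize(s[175:255,215:295],(400,400))
cv2.imwrite("pics/m2.png",np.hstack([a,b]))
print(wz((284,205),o,.044),triw((284,205),o,(234.2,303.6),"scene"))
E
```

```text
[0.43350985 0.30152926 0.044     ] (array([0.43355873, 0.30147573, 0.04370499]), np.float64(5.30508522165509e-05))
```

View pics/m2.png

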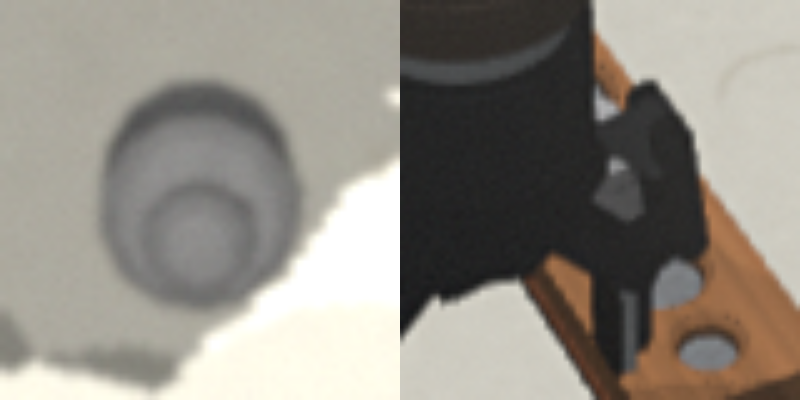

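Emit:
servo_tool --pt "0.1 -0.1 -3 0" --pt "0.1 -0.1 -6.5 0" --pt "0.1 -0.1 -10 0" --pt "0.1 -0.1 -12.8 0" --pt "0.1 -0.1 -14 0" --pt "0.1 -0.1 -14 0" --pt "0.1 -0.1 -14 0"

```text
time: 16.77
ee_pos: [0.4356, 0.2987, 0.0158]
tcp_rot: [-179.9, 0.1, 149.6]
wrist_force: [0.6, 0.1, 0.4]
opening: 0.0855
grasp_force: 0.0
```

Emit:
servo_tool --pt "0 0 0 0" --pt "0 0 0 0" --pt "0 0 0 0" --pt "0 0 0 0" --pt "0 0 0 0" --pt "0 0 0 0" --pt "0 0 0 0" --pt "0 0 0 0" --claw 1 --force 30

```text
time: 17.43
ee_pos: [0.4353, 0.2996, 0.0158]
tcp_rot: [180.0, 0.1, 149.7]
wrist_force: [-0.5, -0.2, 6.0]
opening: 0.0265
grasp_force: 29.4
```

Emit:
servo_tool --pt "0 0 0.6 0" --pt "0 0 2 0" --pt "0 0 4.5 0" --pt "0.3 -0.6 7.5 0" --pt "1 -2 10.5 0" --pt "2.2 -4.5 13 0" --pt "3.8 -7.5 14.2 0" --pt "5.4 -10.5 14.2 0" --pt "7 -13.5 14.2 0" --pt "8.6 -16.5 14.2 0" --pt "10.2 -19.5 14.2 0" --pt "11.3 -21.5 14.2 0" --pt "11.9 -22.7 14.2 0" --pt "12 -23 14.2 0" --pt "12 -23 14.2 0" --pt "12 -23 14.2 0"

```text
time: 18.77
ee_pos: [0.5545, 0.0702, 0.1569]
tcp_rot: [-179.9, 0.1, 149.7]
wrist_force: [-0.5, 0.5, -1.1]
opening: 0.0262
grasp_force: 29.8
```

```bash
python3 - <<'E'
from h import *
o=get_obs();print(o["time"],o["ee_pos"],o["tcp_rot"])
im=save("wrist","pics/w5.png");sockets(im,o)
E
```

```text
18.7667 [0.55448907 0.07016361 0.15691335] [-1.79943381e+02  5.84287525e-02  1.49736300e+02]
[ 27.8 134.8] [30. 46.] [ 0.4032 -0.083   0.02  ]
[280.7 134.2] [45.4 46.4] [0.5068 0.0959 0.02  ]
[280.   74.7] [32.5 35.2] [0.4675 0.1183 0.02  ]
```

View pics/w5.png

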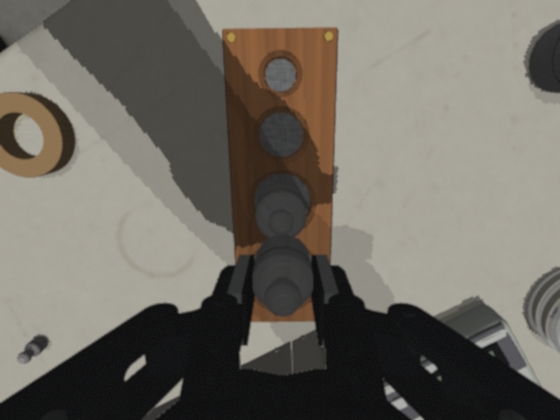

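```bash
python3 - <<'E'
from h import *
o=get_obs();k=wz((283,293),o,o["ee_pos"][2]+.0282);print(k,o["ee_pos"],np.array([.5068,.0959,0])-k)
E
```

```text
[0.54978983 0.07325521 0.18519255] [0.55446417 0.07041945 0.15699255] [-0.04298983  0.02264479 -0.18519255]
```

```bash
python3 - <<'E'
from h import *
im=cv2.imread("pics/w5.png")[160:320,225:345]
cv2.imwrite("pics/m3.png",cv2.resize(cv2.convertScaleAbs(im,alpha=2.2),(450,600),interpolation=cv2.INTER_CUBIC))
E
```

```text
(no output)
```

View pics/m3.png

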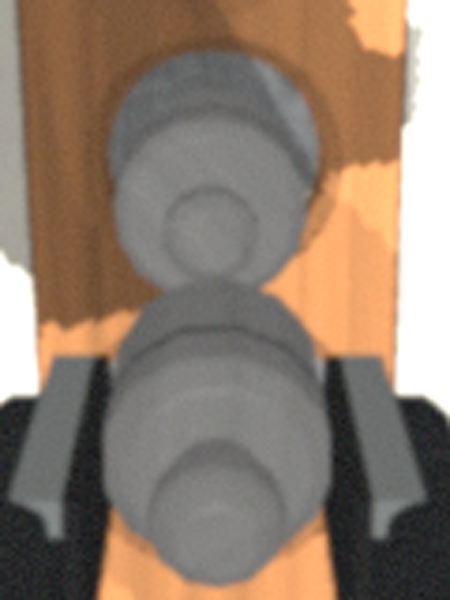

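```bash
python3 - <<'E'
from h import *
o=get_obs();k=wz((281.8,298.4),o,o["ee_pos"][2]+.0282);print(k,k-o["ee_pos"],np.array([.5068,.0959,0])-k,wz((281,220.8),o,.068))
E
```

```text
[0.55159347 0.07166965 0.18519255] [-0.0028707  0.0012502  0.0282   ] [-0.04479347  0.02423035 -0.18519255] [0.55757916 0.06709485 0.068     ]
```

Emit:
servo_tool --pt "-1.2 0.6 0 0" --pt "-3 1.6 0 0" --pt "-4.2 2.2 0 0" --pt "-4.55 2.45 0 0" --pt "-4.55 2.45 -1 0" --pt "-4.55 2.45 -3 0" --pt "-4.55 2.45 -5.5 0" --pt "-4.55 2.45 -8 0" --pt "-4.55 2.45 -9.5 0" --pt "-4.55 2.45 -10.5 0" --pt "-4.55 2.45 -11 0" --pt "-4.55 2.45 -11.4 0" --pt "-4.55 2.45 -11.8 0" --pt "-4.55 2.45 -12.1 0" --pt "-4.55 2.45 -12.2 0" --pt "-4.55 2.45 -12.3 0"

```text
time: 20.15
ee_pos: [0.5098, 0.0939, 0.0343]
tcp_rot: [-180.0, 0.1, 149.7]
wrist_force: [-0.1, 0.1, -0.6]
opening: 0.0263
grasp_force: 29.8
```

Emit:
servo_tool --pt "0 0 -0.05 0" --pt "0 0 -0.1 0" --pt "0 0 -0.15 0" --pt "0 0 -0.15 0"

```text
time: 20.48
ee_pos: [0.5095, 0.0938, 0.0325]
tcp_rot: [-179.9, 0.1, 149.7]
wrist_force: [-0.7, 0.3, -1.2]
opening: 0.0262
grasp_force: 29.8
```

Emit:
servo_tool --pt "0 0 -0.05 0" --pt "0 0 -0.1 0" --pt "0 0 -0.1 0"

```text
time: 20.73
ee_pos: [0.5096, 0.0939, 0.0319]
tcp_rot: [-180.0, 0.1, 149.7]
wrist_force: [-1.4, -0.5, 3.1]
opening: 0.0263
grasp_force: 30.2
```

Emit:
servo_tool --pt "0 0 0 0" --pt "0 0 0 0" --pt "0 0 0 0" --pt "0 0 0 0" --pt "0 0 0 0" --pt "0 0 0 0" --claw 0

```text
time: 21.23
ee_pos: [0.5094, 0.0939, 0.0314]
tcp_rot: [-179.9, 0.1, 149.7]
wrist_force: [-0.7, 0.4, 0.2]
opening: 0.0854
grasp_force: 0.0
```

Emit:
servo_tool --pt "0 0 1 0" --pt "0 0 3 0" --pt "0 0 6 0" --pt "0 0 9 0" --pt "0.5 2 12 0" --pt "1.5 6 12.3 0" --pt "2.5 10 12.3 0" --pt "3.5 14 12.3 0" --pt "4.5 18 12.3 0" --pt "5.4 21.5 12.3 0" --pt "5.7 22.8 12.3 0" --pt "5.7 22.8 12.3 0" --pt "5.7 22.8 12.3 0"

```text
time: 22.32
ee_pos: [0.5662, 0.3224, 0.1544]
tcp_rot: [-179.9, 0.1, 149.8]
wrist_force: [-0.1, -0.1, -0.1]
opening: 0.0856
grasp_force: 0.0
```

```bash
python3 - <<'E'
from h import *
o=get_obs();print(o["time"],o["ee_pos"],o["tcp_rot"],[wproj([*p,.062],o) for p in((.569,.323),(.56,.323),(.569,.333))])
im=save("wrist","pics/w6.png");t=save("top","pics/t6.png")
im=cv2.imread("pics/w6.png");t=cv2.imread("pics/t6.png")
a=cv2.resize(cv2.convertScaleAbs(im[140:260,220:340],alpha=1.6),(400,400));b=cv2.resize(t[140:260,215:335],(400,400))
cv2.imwrite("pics/m4.png",np.hstack([a,b]))
E
```

```text
22.3167 [0.5662182  0.32239521 0.15441233] [-1.79904199e+02  8.24509510e-02  1.49788338e+02] [(np.float64(285.49394237737243), np.float64(216.39524967330698)), (np.float64(279.3267035617027), np.float64(206.24176245223177)), (np.float64(297.31226164347356), np.float64(209.8647081602045))]
```

View pics/m4.png

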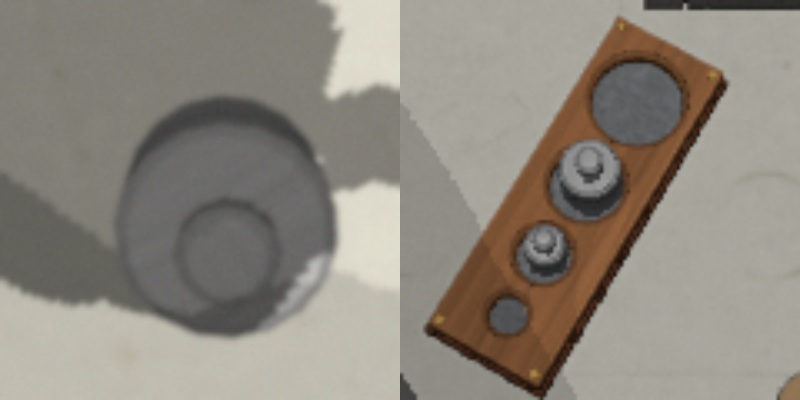

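Both the 200 and the 100 stand in their sockets in the top view. The 500 knob centre is at wrist pixel (288,214), so I'll grasp it next.

Emit:
servo_tool --pt "0.25 0.3 -3 0" --pt "0.25 0.3 -6.5 0" --pt "0.25 0.3 -9.5 0" --pt "0.25 0.3 -12 0" --pt "0.25 0.3 -13.2 0" --pt "0.25 0.3 -13.2 0" --pt "0.25 0.3 -13.2 0"

```text
time: 23.0
ee_pos: [0.5692, 0.3242, 0.0235]
tcp_rot: [-180.0, 0.1, 149.7]
wrist_force: [0.2, 0.0, 0.3]
opening: 0.0854
grasp_force: 0.0
```

Emit:
servo_tool --pt "0 0 0 0" --pt "0 0 0 0" --pt "0 0 0 0" --pt "0 0 0 0" --pt "0 0 0 0" --pt "0 0 0 0" --pt "0 0 0 0" --claw 1 --force 60

```text
time: 23.58
ee_pos: [0.5698, 0.3251, 0.0248]
tcp_rot: [179.9, 0.2, 149.7]
wrist_force: [-2.0, -2.1, 7.9]
opening: 0.0516
grasp_force: 62.7
```

Emit:
servo_tool --pt "0 0 0.5 0" --pt "0 0 1.8 0" --pt "0 0 4 0" --pt "0 -0.6 7 0" --pt "0.3 -2 10 0" --pt "0.7 -4.5 12.5 0" --pt "1.2 -7.5 13.5 0" --pt "1.7 -10.5 13.5 0" --pt "2.2 -13.5 13.5 0" --pt "2.7 -16.5 13.5 0" --pt "3.2 -19.5 13.5 0" --pt "3.7 -22.5 13.5 0" --pt "4.1 -25 13.5 0" --pt "4.4 -27 13.5 0" --pt "4.6 -28.5 13.5 0" --pt "4.7 -29.2 13.5 0" --pt "4.7 -29.2 13.5 0" --pt "4.7 -29.2 13.5 0"

```text
time: 25.08
ee_pos: [0.6159, 0.0334, 0.1575]
tcp_rot: [-180.0, 0.1, 149.7]
wrist_force: [-0.0, 0.2, -6.2]
opening: 0.0513
grasp_force: 64.1
```

```bash
python3 - <<'E'
from h import *
o=get_obs();print(o["time"],o["ee_pos"],o["tcp_rot"],o["opening"],o["grasp_force"])
im=save("wrist","pics/w7.png");s=save("scene","pics/s7.png");t=save("top","pics/t7.png")
a=cv2.resize(cv2.convertScaleAbs(cv2.imread("pics/w7.png")[140:380,180:420],alpha=2),(480,480));b=cv2.resize(cv2.imread("pics/s7.png")[150:270,190:310],(320,320))
b=np.vstack([b,np.zeros((160,320,3),np.uint8)])
cv2.imwrite("pics/m5.png",np.hstack([a,b]))
E
```

```text
25.0833 [0.61586952 0.03337997 0.15753586] [-1.79961218e+02  6.87017310e-02  1.49707365e+02] 0.05125080158360002 64.0909096266023
```

View pics/m5.png

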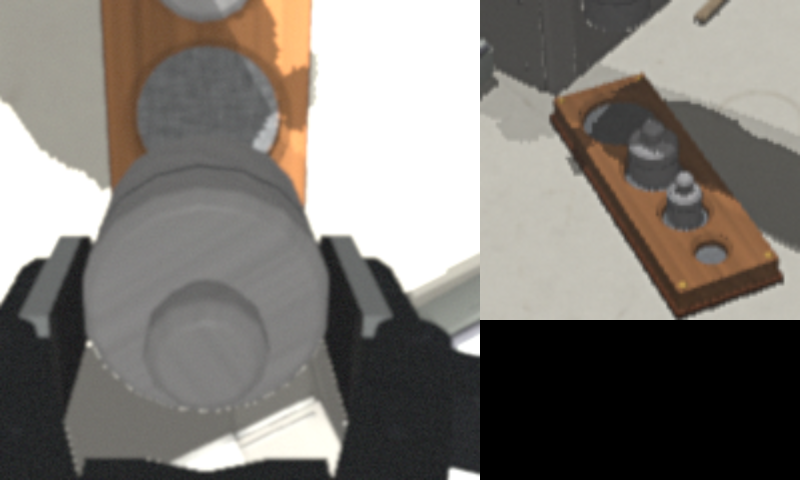

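```bash
python3 - <<'E'
from h import *
o=get_obs();k=wz((283.5,313),o,o["ee_pos"][2]+.062-.0237);print(k,k-o["ee_pos"]);print([wz((284.5,r),o,.02) for r in(195,197)])
E
```

```text
[0.61303563 0.03597581 0.19572424] [-0.00276993  0.00192763  0.0383    ]
[array([0.61405303, 0.03676371, 0.02      ]), array([0.61559133, 0.03587287, 0.02      ])]
```

Emit:
servo_tool --pt "0.15 0.1 -0.8 0" --pt "0.15 0.1 -2.5 0" --pt "0.15 0.1 -5 0" --pt "0.15 0.1 -7.5 0" --pt "0.15 0.1 -9 0" --pt "0.15 0.1 -10 0" --pt "0.15 0.1 -10.5 0" --pt "0.15 0.1 -10.9 0" --pt "0.15 0.1 -11.2 0" --pt "0.15 0.1 -11.4 0" --pt "0.15 0.1 -11.5 0" --pt "0.15 0.1 -11.5 0"

```text
time: 26.23
ee_pos: [0.6177, 0.0338, 0.0429]
tcp_rot: [-180.0, 0.1, 149.7]
wrist_force: [-0.5, 0.4, -5.4]
opening: 0.0515
grasp_force: 64.1
```

Emit:
servo_tool --pt "0 0 -0.05 0" --pt "0 0 -0.1 0" --pt "0 0 -0.15 0" --pt "0 0 -0.2 0" --pt "0 0 -0.2 0"

```text
time: 26.65
ee_pos: [0.6176, 0.0338, 0.041]
tcp_rot: [-180.0, 0.1, 149.7]
wrist_force: [-1.6, 0.3, 0.2]
opening: 0.0515
grasp_force: 64.5
```

Emit:
servo_tool --pt "0 0 -0.05 0" --pt "0 0 -0.1 0" --pt "0 0 -0.1 0"

```text
time: 26.9
ee_pos: [0.6176, 0.0338, 0.0409]
tcp_rot: [-180.0, 0.2, 149.7]
wrist_force: [-5.2, -0.6, 7.7]
opening: 0.0512
grasp_force: 65.4
```

Emit:
servo_tool --pt "0 0 0 0" --pt "0 0 0 0" --pt "0 0 0 0" --pt "0 0 0 0" --pt "0 0 0 0" --pt "0 0 0 0" --claw 0

```text
time: 27.4
ee_pos: [0.6175, 0.0338, 0.0394]
tcp_rot: [-179.9, 0.1, 149.7]
wrist_force: [-0.6, 0.6, -0.4]
opening: 0.0853
grasp_force: 0.0
```

Emit:
servo_tool --pt "0 0 1 0" --pt "0 0 3 0" --pt "0 0 6 0" --pt "0 0 9 0" --pt "-1 -1 11.5 0" --pt "-2.5 -3.5 11.5 0" --pt "-3.5 -7 11.5 0" --pt "-4.5 -10.5 11.5 0" --pt "-5.4 -14 11.5 0" --pt "-5.4 -17.5 11.5 0" --pt "-5.4 -21 11.5 0" --pt "-5.4 -24.5 11.5 0" --pt "-5.4 -26.3 11.5 0" --pt "-5.4 -26.3 11.5 0" --pt "-5.4 -26.3 11.5 0"

```text
time: 28.65
ee_pos: [0.5632, -0.23, 0.1549]
tcp_rot: [-180.0, 0.1, 149.6]
wrist_force: [0.0, 0.3, -0.3]
opening: 0.0852
grasp_force: 0.0
```

```bash
python3 - <<'E'
from h import *
o=get_obs();print(o["time"],o["ee_pos"],o["tcp_rot"],wproj([.5638,-.2295,.03],o))
im=save("wrist","pics/w8.png");s=save("scene","pics/s8.png")
print([[ (wproj([.5638+a,-.2295+b,.03],o)) for a,b in((.005,0),(0,.005))]])
a=cv2.resize(cv2.convertScaleAbs(cv2.imread("pics/w8.png")[180:260,240:320],alpha=1.6),(400,400));b=cv2.resize(cv2.imread("pics/s8.png")[170:270,210:310],(400,400))
cv2.imwrite("pics/m6.png",np.hstack([a,b]))
E
```

```text
28.65 [ 0.56324543 -0.22996501  0.15486346] [-1.79953921e+02  9.73213446e-02  1.49596187e+02] (np.float64(283.60602864702446), np.float64(202.29541719684022))
[[(np.float64(286.6393696107944), np.float64(207.29928854472857)), (np.float64(288.83113839711314), np.float64(199.34530591500058))]]
```

View pics/m6.png

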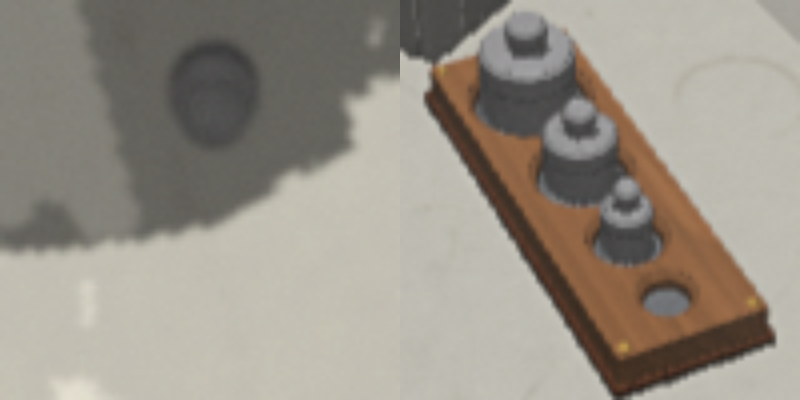

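All three placed weights stand in their sockets. The 50 sits right below the tool, with its knob at wrist pixel (283,202). I'll grip its knob with the tips just above the cylinder.

Emit:
servo_tool --pt "0 0 -3 0" --pt "0 0 -6.5 0" --pt "0 0 -10 0" --pt "0 0 -12.5 0" --pt "0 0 -13.4 0" --pt "0 0 -13.5 0" --pt "0 0 -13.5 0" --pt "0 0 -13.5 0"

```text
time: 29.42
ee_pos: [0.5647, -0.2291, 0.0218]
tcp_rot: [-180.0, 0.3, 149.7]
wrist_force: [0.7, 0.6, 0.5]
opening: 0.0853
grasp_force: 0.0
```

Emit:
servo_tool --pt "0 0 0 0" --pt "0 0 0 0" --pt "0 0 0 0" --pt "0 0 0 0" --pt "0 0 0 0" --pt "0 0 0 0" --pt "0 0 0 0" --pt "0 0 0 0" --pt "0 0 0 0" --claw 1 --force 25

```text
time: 30.17
ee_pos: [0.5635, -0.2292, 0.0195]
tcp_rot: [-179.9, 0.1, 149.7]
wrist_force: [0.9, 0.3, 1.6]
opening: 0.0094
grasp_force: 24.4
```

Emit:
servo_tool --pt "0 0 0.5 0" --pt "0 0 1.8 0" --pt "0 0 4 0" --pt "0 0.6 7 0" --pt "-0.5 2 10 0" --pt "-1.2 4.5 12.5 0" --pt "-2 7.5 13 0" --pt "-2.9 10.5 13 0" --pt "-3.8 13.5 13 0" --pt "-4.7 16.5 13 0" --pt "-5.6 19.5 13 0" --pt "-6.5 22.5 13 0" --pt "-7.3 25.5 13 0" --pt "-8.1 28.5 13 0" --pt "-8.8 31.2 13 0" --pt "-9.3 33.4 13 0" --pt "-9.55 34.5 13 0" --pt "-9.6 34.75 13 0" --pt "-9.6 34.75 13 0" --pt "-9.6 34.75 13 0"

```text
time: 31.83
ee_pos: [0.4677, 0.1177, 0.1497]
tcp_rot: [-179.9, 0.1, 149.7]
wrist_force: [0.6, -0.6, -1.1]
opening: 0.0092
grasp_force: 24.4
```

```bash
python3 - <<'E'
from h import *
o=get_obs();print(o["time"],o["ee_pos"],o["tcp_rot"],o["wrist_force"],o["opening"],o["grasp_force"])
im=save("wrist","pics/w9.png")
# socket 50 grey hole, and the held weight's silhouette columns
sockets(im,o)
u,v=wproj([.4675,.1184,.02],o);print("socket expected",u,v)
h=wproj(o["ee_pos"]+[0,0,.0105],o);print("knob top expected",h)
g=cv2.cvtColor(im,cv2.COLOR_RGB2HSV)
for r in range(180,290,12):
    print(r,"".join("w" if g[r,c,1]>90 and g[r,c,2]>40 else "g" if g[r,c,2]>55 else "." for c in range(230,340,2)))
E
```

```text
31.8333 [0.46772334 0.11765944 0.14974232] [-1.79937457e+02  1.18200974e-01  1.49695784e+02] [ 0.64494329 -0.63916668 -1.06369577] 0.009193208775625008 24.387705339004242
[ 48.5 246.2] [24.5 39.7] [ 0.3999 -0.0812  0.02  ]
[283.4 198.4] [29.2 30.1] [0.4664 0.119  0.02  ]
socket expected 283.4545263403685 199.78162916549894
knob top expected (np.float64(282.7464271166151), np.float64(282.9824514644621))
180 gwwwwwwwwwwwwwwwwwwwwwwwwwwwwwwwwwwwwwwwwwwwwwwwwwwwwgg
192 gwwwwwwwwwwwwwwwwwwww.....gggggg.gwwwwwwwwwwwwwwwwwwwgg
204 g.wwwwwwwwwwwwwwwwww..........ggggwwwwwwwwwwwwwwwwwwggg
216 ggwwwwwwwwwwwwwwwwwwwwwwwwwwwwwwwwwwwwwwwwwwwwwwwwwwggg
228 ggwwwwwwwwwwwwwwwwwwwwwwwwwwwwwwwwwwwwwwwwwwwwwwwwwwggg
240 gggwwwwwwwwwwwwwwwgg...........ggggggwwwwwwwwwwwwwwwggg
252 gggwwwwwwwwwwwwwwgg............gg..gggwwwwwwwwwwwwwwggg
264 ggggwwwwwwwwwg.........gggggg...........wwwwwwwwwwwwggg
276 ggggw..................gggg.....................wwwgggg
288 gggg....................gggggg....................wgggg
```

Emit:
servo_tool --pt "-0.05 0.1 -0.8 0" --pt "-0.05 0.1 -2.5 0" --pt "-0.05 0.1 -5 0" --pt "-0.05 0.1 -7.5 0" --pt "-0.05 0.1 -9 0" --pt "-0.05 0.1 -10 0" --pt "-0.05 0.1 -10.5 0" --pt "-0.05 0.1 -10.8 0" --pt "-0.05 0.1 -11 0" --pt "-0.05 0.1 -11.1 0" --pt "-0.05 0.1 -11.2 0" --pt "-0.05 0.1 -11.2 0"

```text
time: 32.88
ee_pos: [0.4673, 0.1194, 0.0379]
tcp_rot: [-180.0, 0.1, 149.7]
wrist_force: [-0.3, 0.2, -1.2]
opening: 0.0093
grasp_force: 24.4
```

Emit:
servo_tool --pt "0 0 -0.05 0" --pt "0 0 -0.1 0" --pt "0 0 -0.15 0" --pt "0 0 -0.15 0"

```text
time: 33.22
ee_pos: [0.467, 0.1194, 0.0359]
tcp_rot: [-179.9, 0.1, 149.7]
wrist_force: [0.5, 0.2, -0.2]
opening: 0.0098
grasp_force: 24.4
```

Emit:
servo_tool --pt "0 0 -0.05 0" --pt "0 0 -0.05 0" --pt "0 0 -0.05 0"

```text
time: 33.47
ee_pos: [0.4671, 0.1194, 0.0355]
tcp_rot: [-180.0, 0.1, 149.7]
wrist_force: [-0.3, 0.1, 0.9]
opening: 0.0091
grasp_force: 24.5
```

Emit:
servo_tool --pt "0 0 0 0" --pt "0 0 0 0" --pt "0 0 0 0" --pt "0 0 0 0" --pt "0 0 0 0" --pt "0 0 0 0" --claw 0.4

```text
time: 33.97
ee_pos: [0.4669, 0.1193, 0.0354]
tcp_rot: [-179.9, 0.1, 149.7]
wrist_force: [-0.1, 0.6, 0.4]
opening: 0.0511
grasp_force: 0.0
```

Emit:
servo_tool --pt "0 0 0.5 0" --pt "0 0 2 0" --pt "0 0 5 0" --pt "0 0 8 0" --pt "0 -2 12 0" --pt "-2 -6 12 0" --pt "-4 -10 12 0" --pt "-6 -14 12 0" --pt "-8 -18 12 0" --pt "-10 -22 12 0" --pt "-10 -25 12 0" --pt "-10 -28 12 0" --pt "-10 -30 12 0" --pt "-10 -30 12 0" --pt "-10 -30 12 0"

```text
time: 35.22
ee_pos: [0.3666, -0.1814, 0.1556]
tcp_rot: [-180.0, 0.1, 149.6]
wrist_force: [0.2, 0.5, 0.1]
opening: 0.0513
grasp_force: 0.0
```

```bash
python3 - <<'E'
from h import *
o=get_obs();print(o["time"],o["ee_pos"],o["opening"])
t=save("top","pics/t9.png");s=save("scene","pics/s9.png")
t0=cv2.imread("pics/t0.png");t=cv2.imread("pics/t9.png")
s=cv2.cvtColor(cv2.imread("pics/s9.png"),cv2.COLOR_BGR2HSV)
# 50 socket region, char maps: wood / bright grey / dark
for n,im,(u,v) in(("top",cv2.cvtColor(t,cv2.COLOR_BGR2HSV),(247,234)),("scene",s,(276,241))):
    print(n)
    for r in range(v-14,v+12): print("".join(" " if im[r,c,1]>90 else "%x"%(im[r,c,2]//16) for c in range(u-14,u+14)))
for h,z in((.018+.016,"cyl"),(.046,"knob")):
    for n in("top","scene"):
        c=get_calibration(n);P=cv2.projectPoints(np.array([[.467,.119,h]]),np.array(c["rvec"]),np.array(c["tvec"]),np.array([[c["fx"],0,c["cx"]],[0,c["fy"],c["cy"]],[0,0,1.]]),None)[0];print(n,z,P.ravel())
E
```

```text
35.2167 [ 0.36664898 -0.18138691  0.15564333] 0.05133405375578815
top
8                 6663222222
                  4663222222
                   555553223
                    45665565
                       55555
                            
                            
                            
                            
             342            
            676634          
          267897454         
          5769975556        
         55567773646        
         55745533546        
         56464436345        
         66634443255        
         56632222565        
          465533365         
            56564           
                            
                            
                            
                            
                            
                            
scene
444444444444              bc
4444444444454             ab
44444444444654             a
44444444444474              
44444444444475              
44444444444476              
4444444444457               
544444444457  99            
7555454456   99a8           
  8867678   899988          
            789987          
            577775          
            644445          
           88444457         
          588665665         
           58887674         
         44357786544        
         56434444445        
         664444444476       
         765444444467       
         76644444456        
           8555556          
                            
                            
                            
                            
top cyl [247.04194848 233.2986902 ]
scene cyl [276.15904048 240.06542801]
top knob [246.582204   232.18784011]
scene knob [276.23781282 235.82732449]
```

```bash
python3 -c "
from workcell import *
print(job_done())"
```

```text
the job is handed in; nothing more can be done
None
```

All four weights are back in their sockets in size order, and I handed the job in at about 35 s. The 500, 200 and 100 were seen standing upright in the last picture, and the 50 was confirmed by pixel positions in both fixed cameras; the purple look-alike was not touched.

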